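Return stacked calibration weights to their nests

TASK

The five disc weights are still stacked on the two metal plates after the calibration. Take both stacks apart and stand each weight flat in the recess of the wooden nest whose felt has the colour of its collar. They are precision weights: set each one down, never drop it or tip it over, and let go of them all at the end.

Things in the scene. Friction and masses are not known exactly. Their poses are not given: they have to be found in the camera images.
- weight_red: Loose steel disc weight, red collar (red ring round its flat top and upper side): upright cylinder, diameter 60 mm, height 32 mm, about 0.7 kg. Origin: centre of its underside, z up. Starts in one of two stacks (60+48+36 and 60+48 mm, wider below, centred within 5 mm), each on a bare fixed metal disc 90 across, 8 high. Which goes in which varies.
- weight_blue: Loose steel disc weight, blue collar (blue ring round its flat top and upper side): upright cylinder, diameter 60 mm, height 32 mm, about 0.7 kg. Origin: centre of its underside, z up. Starts in one of two stacks (60+48+36 and 60+48 mm, wider below, centred within 5 mm), each on a bare fixed metal disc 90 across, 8 high. Which goes in which varies.
- weight_yellow: Loose steel disc weight, yellow collar (yellow ring round its flat top and upper side): upright cylinder, diameter 48 mm, height 32 mm, about 0.45 kg. Origin: centre of its underside, z up. Starts in one of two stacks (60+48+36 and 60+48 mm, wider below, centred within 5 mm), each on a bare fixed metal disc 90 across, 8 high. Which goes in which varies.
- weight_green: Loose steel disc weight, green collar (green ring round its flat top and upper side): upright cylinder, diameter 48 mm, height 32 mm, about 0.45 kg. Origin: centre of its underside, z up. Starts in one of two stacks (60+48+36 and 60+48 mm, wider below, centred within 5 mm), each on a bare fixed metal disc 90 across, 8 high. Which goes in which varies.
- weight_black: Loose steel disc weight, black collar (black ring round its flat top and upper side): upright cylinder, diameter 36 mm, height 32 mm, about 0.25 kg. Origin: centre of its underside, z up. Starts in one of two stacks (60+48+36 and 60+48 mm, wider below, centred within 5 mm), each on a bare fixed metal disc 90 across, 8 high. Which goes in which varies.
- nest_red: Fixed pale wooden block 90 x 90 mm, top face 11 mm above the table, with a central round recess of diameter 76, 6 deep (floor 5 above the table), floor of red felt: the red weight's place. Origin: centre of its underside, on the table, z up. Position and yaw vary; other blocks and stacks are at least 130 away, centre to centre. Loose oddments up to 36 high stand between.
- nest_blue: Fixed pale wooden block 90 x 90 mm, top face 11 mm above the table, with a central round recess of diameter 76, 6 deep (floor 5 above the table), floor of blue felt: the blue weight's place. Origin: centre of its underside, on the table, z up. Position and yaw vary; other blocks and stacks are at least 130 away, centre to centre. Loose oddments up to 36 high stand between.
- nest_yellow: Fixed pale wooden block 90 x 90 mm, top face 11 mm above the table, with a central round recess of diameter 64, 6 deep (floor 5 above the table), floor of yellow felt: the yellow weight's place. Origin: centre of its underside, on the table, z up. Position and yaw vary; other blocks and stacks are at least 130 away, centre to centre. Loose oddments up to 36 high stand between.
- nest_green: Fixed pale wooden block 90 x 90 mm, top face 11 mm above the table, with a central round recess of diameter 64, 6 deep (floor 5 above the table), floor of green felt: the green weight's place. Origin: centre of its underside, on the table, z up. Position and yaw vary; other blocks and stacks are at least 130 away, centre to centre. Loose oddments up to 36 high stand between.
- nest_black: Fixed pale wooden block 90 x 90 mm, top face 11 mm above the table, with a central round recess of diameter 52, 6 deep (floor 5 above the table), floor of black felt: the black weight's place. Origin: centre of its underside, on the table, z up. Position and yaw vary; other blocks and stacks are at least 130 away, centre to centre. Loose oddments up to 36 high stand between.
Mind the look-alikes: they are no part of the job. What is shaped like the weight_blue but black is not meant. What is shaped like the nest_yellow but pink is not meant.

How it is judged:
By the outcome, as a careful person would: the job done as asked, in the order asked, and still so for the second after the job is handed in, with the robot touching nothing.
It also fails if it takes over 134 s, if anything falls off the work surface, if the arm or the gripper's body presses on something with over 40 N, if the wrist force passes 120 N, or if a joint passes its speed limit or range.

ROBOT

A 6-joint arm with a two-finger parallel gripper is mounted at the origin on the work surface. World frame = base frame: x ahead of the robot, y to its left, z up, the work surface at z = 0. Lengths are in m, angles in rad, forces in N, time in s.
With the tool pointing down it reaches from about 0.3 to 0.75 m from the base axis. Payload 8.5 kg.
Tool frame: the origin (TCP) lies where the fingers leave the gripper's body, on its centre line; the fingertips stand 64 mm ahead of it and the grasp point (between the pads) lies 45 mm ahead of it (pinch_z is the z of the grasp point in the tool frame, in m); z points along the fingers, y is the line along which they close (so a half turn about z gives the same grasp; the last joint's range is limited). The gripper opens to 88 mm and grips with 3 to 60 N. Pads are 18 mm wide; open, the fingers measure 123 mm over their backs; the gripper's body (75 mm by 187 mm) begins 45 mm behind the grasp point.
Start: joints at [-1.446, 0.381, 1.297, -0, 1.464, -0.215], TCP at [0.183, -0.519, 0.303] pointing down, gripper open.
Joint ranges: [-3.11, 3.11], [-0.89, 2.33], [0.22, 2.48], [-1.42, 4.56], [0.17, 2.85], [-2.88, 2.88]. Speed limits (rad/s): [2.39, 2.39, 3.14, 3.14, 3.14, 3.14].

INTERFACE

Orientations are given as a rotation vector (axis times angle).
In Python, from bench import get_state, snapshot, camera_model, close_job, pinch_z gives the robot as it stands. The module is installed in compiled form; this text tells all that it offers.
- The arm moves only by the tool send_rows, never from a script. Its argument "rows" is a list that holds one entry, the list of rows, each a list of 5 numbers: the opening, from 0 (shut) to 1 (fully open), then the shift along the tool's x, y, z in cm, then the turn about the tool's z in rad. A call has 1 to 12 rows; each row shifts and turns the commanded pose from where the row before left it, along the tool's axes as they then stand; what a row does not reach is not made up. A row lasts 1/10 s, in which the tool goes at most 50 mm and 8.59 degrees, less where a joint would pass 70% of its speed; a pose out of reach is approached as far as the arm can. A call is refused whole if a number of a shift passes 5 or a number of a turn 0.15, either way. A call with a gripper value outside its range is refused whole. The fingers move at their own pace and stop on an object; "squeeze" is the grip in N (left out, the last holds). Time passes only in rows, so rows that do not move let the fingers close. It gives the time, the measured TCP pose, the force, the opening and the grip force at its end, in the units of the state.
- get_state(): the state, without advancing time (a new reading comes with each control period).
- snapshot(name): name is "scene" or "side" or "wrist"; returns (picture, depth): 384x512x3 uint8, red, green, blue; 384x512 float32, m along the optical axis (not along the pixel's ray), 0 where there is no reading.
- camera_model(name): a dict with "K" (3x3 intrinsics, pixels), "R" (3x3) and "t" (3): a world point X has camera coordinates R X + t; the wrist camera has in their place "mount" (4x4, takes a point from camera to tool coordinates, whose origin is the TCP and whose axes are the flange's). Camera axes: x right, y down, z forward; pixel columns grow to the right and rows downward; lengths in m; the calibration is good to about 2 mm. A picture is of the moment at which its call begins: read the wrist's pose just before it. camera_model takes no time and is no camera call.
- close_job(): hands the job in; it is judged then, once.
The state is a dict: "t": time; "joint_positions": joint angles; "joint_velocities": joint speeds; "tau": joint torques, N m; "ee_pos": TCP position; "eef_rot": TCP orientation; "ft_force": force on the tool from outside, world axes, zero at the start; "wrist_torque": the same for the moment, N m; "grip_width": finger opening in m; "finger_force": force on a finger pad.
Only numpy, scipy, OpenCV 4.12 (cv2) and the standard library are available. Lean on these libraries where they do the work, as an engineer would, in place of code of your own. Each camera call takes 0.05 s, during which the arm holds its last target. There are 200 camera calls.

## Working session

There is one attempt and no reset: what is moved stays moved. The work goes in short steps, Python scripts to look and compute and a tool call to move; the robot and the scene stay as the last step left them, time stands still between calls to the robot, and variables do not carry over. Pictures are saved under pics/ and viewed, at most 14 in all, crops included, and the job is handed in when it is done.

Besides the shell and the picture viewer there is one more tool, called after ">>>" by a JSON object that holds its "method" and its "body", one argument or row to a line. send_rows: Moves the arm, as the interface text tells. Its arguments: {"type":"object","properties":{"rows":{"type":"array"},"squeeze":{"type":"number"}},"required":["rows"]}

```bash
mkdir -p pics; cat > h.py <<'E'
import numpy as np, cv2
from bench import *
def snap(n,f=None):
    s=get_state(); p,d=snapshot(n)
    if f: cv2.imwrite('pics/'+f,p[:,:,::-1])
    return s,p,d
def cam(n,s=None):
    m=camera_model(n); K=np.array(m['K'])
    if 'mount' in m:
        M=np.array(m['mount']); T=np.eye(4); T[:3,:3]=cv2.Rodrigues(np.array(s['eef_rot'],float))[0]; T[:3,3]=s['ee_pos']
        W=T@M; return K,W[:3,:3],W[:3,3]
    R=np.array(m['R']); return K,R.T,-R.T@np.array(m['t'])
def ray(c,u,v,z):
    K,R,o=c; d=R@np.linalg.inv(K)@np.array([u,v,1.]); return o+d*(z-o[2])/d[2]
def cloud(c,d):
    K,R,o=c; v,u=np.mgrid[:d.shape[0],:d.shape[1]]
    P=np.stack([(u-K[0,2])/K[0,0]*d,(v-K[1,2])/K[1,1]*d,d],-1); return P@R.T+o
E
python3 - <<'E'
from h import *
for n in ['scene','side','wrist']:
    s,p,d=snap(n,n+'0.png'); print(n,cam(n,s)[2].round(3),cam(n,s)[1][:,2].round(2),(d==0).mean())
print(s,pinch_z)
a=cv2.imread('pics/scene0.png');b=cv2.imread('pics/side0.png')
cv2.imwrite('pics/a.png',cv2.resize(a,(800,600)))
cv2.imwrite('pics/b.png',cv2.resize(b,(800,600)))
E
```

```text
scene [ 1.075 -0.356  0.64 ] [-0.69  0.39 -0.61] 0.004069010416666667
side [0.368 0.746 0.78 ] [ 0.08 -0.74 -0.67] 0.003972371419270833
wrist [ 0.261 -0.49   0.384] [-0.29 -0.1  -0.95] 0.0041351318359375
{'t': 0.1, 'joint_positions': array([-1.44632799e+00,  3.81145470e-01,  1.29813074e+00, -1.99227678e-05,
        1.46360651e+00, -2.15274269e-01]), 'joint_velocities': array([-9.72455073e-04, -1.34537732e-03, -1.26337132e-03, -2.21017516e-04,
       -7.34902194e-05, -9.74263041e-04]), 'tau': array([ 4.63310091e-03, -4.38651538e+01, -2.24908966e+01,  7.15503632e-02,
        3.42278893e-02, -7.35631716e-05]), 'ee_pos': array([ 0.18327164, -0.51839671,  0.3022087 ]), 'eef_rot': array([-3.09510259e+00, -5.30888829e-01, -6.08688919e-05]), 'ft_force': array([ 0.07348861, -0.41762647,  0.24511361]), 'wrist_torque': array([ 0.0256234 , -0.00084886, -0.00233087]), 'finger_force': 0.0, 'grip_width': 0.08805647023609851} 0.0453
```

View pics/a.png

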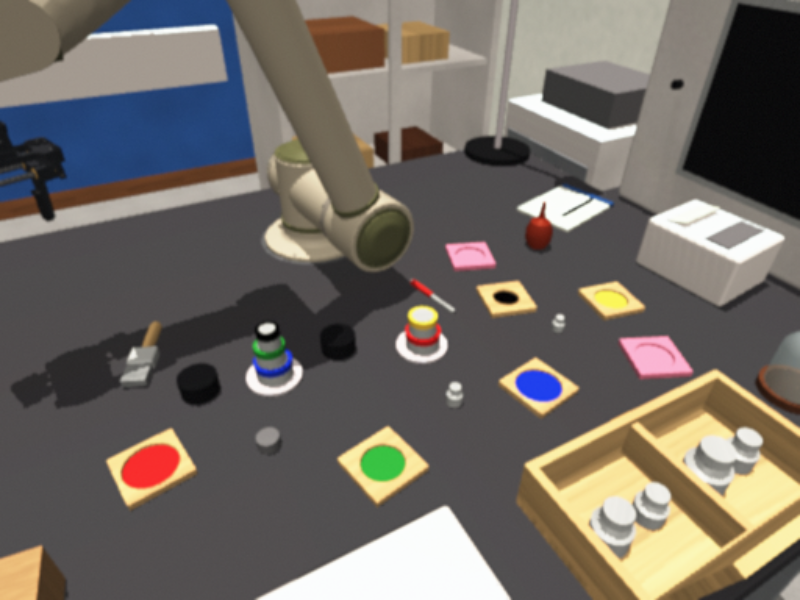

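View pics/b.png

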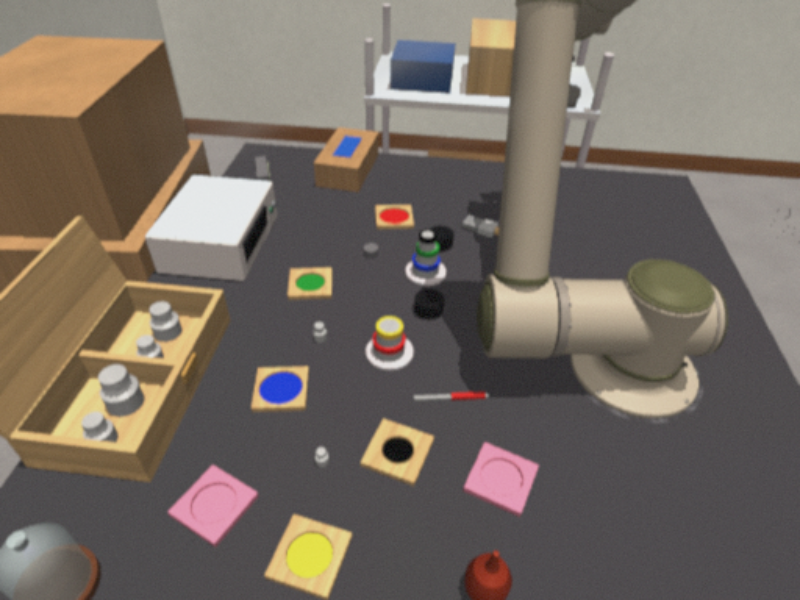

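The scene view (800 px wide) shows stack A, black/green/blue, at (268,350) and stack B, yellow/red, at (422,330). The nests are red (150,465), green (382,462), blue (538,385), black (506,297) and yellow (611,299). Black decoy discs sit at (198,384) and (338,341), and there are small oddments at (455,394), (558,322) and (267,440). The side view agrees.

```bash
cat > m.py <<'E'
from h import *
# seeds in 800x600 pixels: nest felts
F={'scene':dict(red=(150,465),green=(382,462),blue=(538,385),black=(506,297),yellow=(611,299)),
   'side':dict(red=(394,215),green=(310,282),blue=(281,387),black=(398,450),yellow=(310,553))}
for n in F:
    p=cv2.imread(f'pics/{n}0.png'); c=cam(n)
    lab=cv2.cvtColor(p,cv2.COLOR_BGR2LAB).astype(int)
    for k,(u,v) in F[n].items():
        u,v=int(u*.64),int(v*.64)
        m=(np.abs(lab-lab[v,u]).sum(-1)<60).astype(np.uint8)
        l=cv2.connectedComponents(m)[1]; m=(l==l[v,u]).astype(np.uint8)
        ct=max(cv2.findContours(m,0,2)[0],key=len)[:,0]
        P=np.array([ray(c,a,b,.005) for a,b in ct]); q=ct.mean(0)
        (x,y),r=cv2.minEnclosingCircle((P[:,:2]*1000).astype(np.float32))
        print(n,k,round(x),round(y),'d',round(2*r),P[:,:2].mean(0).round(3))
E
python3 m.py
python3 - <<'E'
from h import *
for n,S in dict(scene=dict(A=(267,331),B=(422,316)),side=dict(A=(428,236),B=(389,326))).items():
    s,p,d=snap(n); P=cloud(cam(n),d)
    for k,(u,v) in S.items():
        g=P[int(v*.64),int(u*.64)]
        w=P[(np.abs(P[...,:2]-g[:2]).max(-1)<.06)]
        zt=np.percentile(w[:,2],99)
        for z,r in ((.104,.03),(.072,.04)):
            t=w[np.abs(w[:,2]-z)<.005]
            if len(t)>5: print(n,k,'seed',g.round(3),'z',z,len(t),'mid',((t.min(0)+t.max(0))/2).round(3),'mean',t.mean(0).round(3),'ext',np.ptp(t,axis=0).round(3))
# tall things map
s,p,d=snap('side'); P=cloud(cam('side'),d); 
m=((P[...,2]>.018)&(P[...,2]<.13)&(P[...,0]>.2)&(P[...,0]<.8)&(np.abs(P[...,1])<.5)).astype(np.uint8)
nn,l,st,ce=cv2.connectedComponentsWithStats(m)
for i in range(1,nn):
    if st[i,4]>15:
        q=P[l==i]; print('obst',ce[i].round(),st[i,4],q.mean(0).round(3),q.max(0).round(3))
E
```

```text
scene red 501 -432 d 74 [ 0.5   -0.431]
scene green 647 -149 d 62 [ 0.648 -0.151]
scene blue 629 143 d 71 [0.625 0.138]
scene black 408 244 d 41 [0.411 0.245]
scene yellow 507 428 d 112 [0.511 0.426]
side red 502 -440 d 71 [ 0.497 -0.442]
side green 650 -156 d 62 [ 0.655 -0.158]
side blue 634 135 d 72 [0.635 0.134]
side black 413 235 d 46 [0.412 0.236]
side yellow 513 420 d 65 [0.514 0.418]
scene A seed [ 0.412 -0.228  0.103] z 0.104 143 mid [ 0.41  -0.227  0.102] mean [ 0.411 -0.227  0.103] ext [0.041 0.036 0.006]
scene A seed [ 0.412 -0.228  0.103] z 0.072 108 mid [ 0.412 -0.227  0.072] mean [ 0.419 -0.231  0.071] ext [0.044 0.048 0.009]
scene B seed [0.457 0.023 0.071] z 0.072 183 mid [0.457 0.024 0.071] mean [0.459 0.022 0.071] ext [0.049 0.049 0.006]
side A seed [ 0.408 -0.22   0.104] z 0.104 69 mid [ 0.408 -0.225  0.103] mean [ 0.408 -0.224  0.103] ext [0.034 0.04  0.007]
side A seed [ 0.408 -0.22   0.104] z 0.072 57 mid [ 0.406 -0.219  0.072] mean [ 0.404 -0.214  0.072] ext [0.047 0.039 0.009]
side B seed [0.457 0.022 0.071] z 0.072 181 mid [0.454 0.025 0.072] mean [0.454 0.026 0.072] ext [0.048 0.049 0.009]
obst [163. 146.] 735 [ 0.79  -0.244  0.069] [ 0.8   -0.136  0.102]
obst [312. 144.] 50 [ 0.272 -0.405  0.019] [ 0.297 -0.383  0.022]
obst [275. 159.] 549 [ 0.398 -0.243  0.055] [ 0.436 -0.193  0.107]
obst [235. 159.] 24 [ 0.541 -0.273  0.02 ] [ 0.551 -0.26   0.022]
obst [274. 193.] 253 [ 0.39 -0.1   0.03] [ 0.42  -0.073  0.035]
obst [113. 249.] 2040 [0.782 0.195 0.058] [0.8   0.342 0.084]
obst [323. 222.] 346 [0.255 0.088 0.112] [0.303 0.107 0.13 ]
obst [249. 216.] 456 [0.454 0.037 0.053] [0.485 0.056 0.076]
obst [204. 211.] 56 [0.591 0.008 0.028] [0.601 0.018 0.037]
obst [205. 290.] 48 [0.528 0.274 0.026] [0.536 0.281 0.032]
obst [ 47. 357.] 367 [0.791 0.488 0.069] [0.8   0.5   0.112]
obst [312. 370.] 763 [0.276 0.442 0.061] [0.302 0.461 0.111]
```

```bash
cat >> h.py <<'E'
def go(x,y,z):
    s=get_state(); R=cv2.Rodrigues(np.array(s['eef_rot'],float))[0]
    v=R.T@(np.array([x,y,z])-s['ee_pos'])*100
    print('shift cm',v.round(2),'rows',round(np.linalg.norm(v)/5,1),'at',s['ee_pos'].round(4),'w',round(s['grip_width'],4),'t',s['t'])
E
python3 -c "
from h import *
go(.41,-.226,.26)"
```

```text
shift cm [ 31.12 -20.02   4.27] rows 7.4 at [ 0.1833 -0.5185  0.3025] w 0.0882 t 0.3
```

>>> {"method": "send_rows", "body": {
  "rows": [
    [[1,3.9,-2.5,0.53,0],[1,3.9,-2.5,0.53,0],[1,3.9,-2.5,0.53,0],[1,3.9,-2.5,0.53,0],[1,3.9,-2.5,0.53,0],[1,3.9,-2.5,0.53,0],[1,3.9,-2.5,0.53,0],[1,3.9,-2.5,0.53,0],[1,0,0,0,0],[1,0,0,0,0],[1,0,0,0,0]]
  ],
  "squeeze": 35
}}

```text
t: 1.4
ee_pos: [0.4104, -0.2268, 0.2605]
eef_rot: [3.096, 0.53, 0.0]
ft_force: [0.3, -0.7, -1.0]
grip_width: 0.0884
finger_force: 0.0
```

```bash
python3 - <<'E'
from h import *
go(.41,-.226,.177)
s,p,d=snap('wrist','w1.png'); P=cloud(cam('wrist',s),d)
for z in (.104,.072,.04,.008):
    m=(np.abs(P[...,2]-z)<.006)&(np.hypot(P[...,0]-.41,P[...,1]+.226)<.06)
    t=P[m]; 
    if len(t)>20:
        (x,y),r=cv2.minEnclosingCircle((t[:,:2]*1000).astype(np.float32)); print(z,len(t),round(x),round(y),'d',round(2*r),t.mean(0).round(4))
E
```

```text
shift cm [-0.01 -0.1   8.35] rows 1.7 at [ 0.4104 -0.2268  0.2605] w 0.0884 t 1.4
0.104 1392 408 -226 d 37 [ 0.4091 -0.225   0.1039]
0.072 536 407 -227 d 49 [ 0.4182 -0.2235  0.072 ]
0.04 690 408 -225 d 61 [ 0.4222 -0.2179  0.04  ]
0.008 1645 407 -229 d 108 [ 0.4226 -0.2217  0.0076]
```

View pics/w1.png

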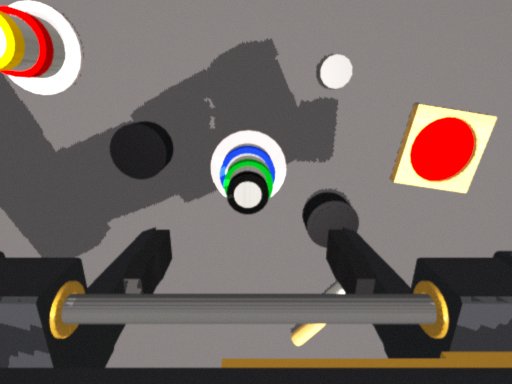

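The wrist view shows black's white top at (247,193), on green and blue; the red nest is at right (443,150) and a black decoy at (330,217), near the right finger. The stack is centred at (0.408,-0.226), so I'm descending for black.

>>> {"method": "send_rows", "body": {
  "rows": [
    [[1,-0.2,-0.1,4,0],[1,0,0,4,0],[1,0,0,2.5,0],[1,0,0,1,0],[1,0,0,0,0],[0.2,0,0,0,0],[0.2,0,0,0,0],[0.2,0,0,0,0],[0.2,0,0,0,0],[0.2,0,0,0,0]]
  ],
  "squeeze": 30
}}

```text
t: 2.45
ee_pos: [0.4087, -0.2257, 0.1457]
eef_rot: [3.096, 0.531, 0.001]
ft_force: [-0.4, 0.2, 0.1]
grip_width: 0.0503
finger_force: 0.0
```

```bash
python3 -c "
from h import *
go(.408,-.226,.145)
s,p,d=snap('wrist'); print(s['finger_force'])
K,R,o=cam('wrist',s); P=cloud((K,R,o),d)
"
```

```text
shift cm [-0.07  0.    0.07] rows 0.0 at [ 0.4087 -0.2257  0.1457] w 0.0503 t 2.45
0.0
```

>>> {"method": "send_rows", "body": {
  "rows": [
    [[0.1,0,0,0,0],[0.1,0,0,0,0],[0.1,0,0,0,0],[0.1,0,0,0,0],[0.1,0,0,0,0]]
  ]
}}

```text
t: 3.0
ee_pos: [0.4087, -0.2257, 0.1454]
eef_rot: [3.096, 0.531, 0.0]
ft_force: [0.2, -0.3, 1.2]
grip_width: 0.0352
finger_force: 30.0
```

```bash
python3 -c "
from h import *
print(get_state()['finger_force'])
go(.411,.239,.245)"
```

```text
29.999970942735672
shift cm [ 15.71 -43.74  -9.96] rows 9.5 at [ 0.4087 -0.2257  0.1454] w 0.0352 t 3.0
```

Black is held at 35 mm. I'll lift and carry it towards the black nest, stopping short in tool x so the camera sees the recess.

>>> {"method": "send_rows", "body": {
  "rows": [
    [[0.1,0,0,-1,0],[0.1,0,0,-4,0],[0.1,0,0,-5,0],[0.1,0.5,-2,0,0],[0.1,1.1,-4.7,0,0],[0.1,1.1,-4.7,0,0],[0.1,1.1,-4.7,0,0],[0.1,1.1,-4.7,0,0],[0.1,1.1,-4.7,0,0],[0.1,1.1,-4.7,0,0],[0.1,1.1,-4.7,0,0],[0.1,1.1,-4.7,0,0]]
  ]
}}

```text
t: 4.2
ee_pos: [0.3634, 0.1805, 0.2459]
eef_rot: [3.096, 0.531, 0.0]
ft_force: [1.3, -0.6, -2.4]
grip_width: 0.0351
finger_force: 30.0
```

>>> {"method": "send_rows", "body": {
  "rows": [
    [[0.1,0.5,-3,0,0],[0.1,0.2,-1.1,0,0],[0.1,0,0,0,0],[0.1,0,0,0,0],[0.1,0,0,0,0]]
  ]
}}

```text
t: 4.7
ee_pos: [0.3575, 0.2185, 0.2454]
eef_rot: [3.097, 0.528, -0.0]
ft_force: [0.8, -0.0, -1.4]
grip_width: 0.0352
finger_force: 30.0
```

```bash
cat >> h.py <<'E'
def nest(x,y,f=None):
    "nest centre: minAreaRect of the top face (z 11 mm) and circle of the recess floor, wrist depth"
    s,p,d=snap('wrist',f); P=cloud(cam('wrist',s),d)
    near=np.maximum(abs(P[...,0]-x),abs(P[...,1]-y))<.075
    m=((P[...,2]>.003)&(P[...,2]<.016)&near).astype(np.uint8)
    n,l,st,_=cv2.connectedComponentsWithStats(m); m=l==1+st[1:,4].argmax()
    t=P[m]; print('block',[np.round(a,1) for a in cv2.minAreaRect((t[:,:2]*1000).astype(np.float32))],len(t))
    c=P[...,:][near&(P[...,2]>.003)&(P[...,2]<.0075)&(np.hypot(P[...,0]-x,P[...,1]-y)<.05)]
    (a,b),r=cv2.minEnclosingCircle((c[:,:2]*1000).astype(np.float32)); print('floor',round(a,1),round(b,1),'d',round(2*r,1),len(c),'z',np.median(c[:,2]).round(4))
E
python3 -c "
from h import *
nest(.411,.239,'w2.png')
go(.411,.239,.245)"
```

```text
block [array([413. , 240.1]), array([90.2, 90.3]), np.float64(74.7)] 7437
floor 412.9 240.1 d 52.1 1881 z 0.005
shift cm [ 5.72 -0.16  0.04] rows 1.1 at [0.3576 0.2186 0.2454] w 0.0354 t 4.75
```

View pics/w2.png

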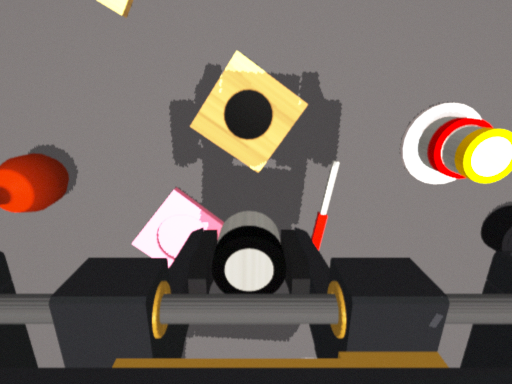

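The wrist view shows the black nest fully visible at (249,113), with the held weight level. The nest measures 90×90 with a 52 mm recess, centred at (0.413,0.240). I'll lower black there.

>>> {"method": "send_rows", "body": {
  "rows": [
    [[0.1,3,-0.1,0,0],[0.1,2.95,-0.1,0,0],[0.1,0,0,4,0],[0.1,0,0,4,0],[0.1,0,0,4,0],[0.1,0,0,2,0],[0.1,0,0,1.2,0],[0.1,0,0,0.7,0],[0.1,0,0,0.4,0],[0.1,0,0,0.2,0],[0.1,0,0,0,0],[0.1,0,0,0,0]]
  ]
}}

```text
t: 5.95
ee_pos: [0.4129, 0.2414, 0.0809]
eef_rot: [-3.096, -0.531, -0.002]
ft_force: [0.5, -0.3, -2.6]
grip_width: 0.0353
finger_force: 30.0
```

```bash
python3 -c "
from h import *
go(.413,.240,.0784)"
```

```text
shift cm [-0.03  0.13  0.25] rows 0.1 at [0.4129 0.2414 0.0809] w 0.0353 t 5.95
```

>>> {"method": "send_rows", "body": {
  "rows": [
    [[0.1,0,0.1,0.1,0],[0.1,0,0,0.1,0],[0.1,0,0,0,0],[0.1,0,0,0,0]]
  ]
}}

```text
t: 6.35
ee_pos: [0.4131, 0.2404, 0.0784]
eef_rot: [3.096, 0.531, 0.001]
ft_force: [0.4, -1.0, -1.1]
grip_width: 0.0355
finger_force: 30.0
```

```bash
python3 -c "
from h import *
go(.413,.240,.0784);print(get_state()['ft_force'])"
```

```text
shift cm [-0.02  0.04  0.  ] rows 0.0 at [0.4131 0.2404 0.0784] w 0.0355 t 6.35
[ 0.39857724 -0.96802019 -1.12950132]
```

>>> {"method": "send_rows", "body": {
  "rows": [
    [[0.1,0,0,0.06,0],[0.1,0,0,0,0],[0.1,0,0,0,0]]
  ]
}}

```text
t: 6.65
ee_pos: [0.4131, 0.2404, 0.0784]
eef_rot: [3.096, 0.531, 0.001]
ft_force: [-1.7, -0.9, 8.3]
grip_width: 0.0354
finger_force: 30.0
```

```bash
python3 -c "
from h import *
print(get_state()['ft_force'])
go(.408,-.226,.26)"
```

```text
[-1.70160822 -0.90699458  8.34676137]
shift cm [-16.01  43.81 -18.17] rows 10.0 at [0.4131 0.2404 0.0784] w 0.0354 t 6.65
```

Force of 8 N shows black is seated. I'll open, rise and return to stack A.

>>> {"method": "send_rows", "body": {
  "rows": [
    [[0.8,0,0,0,0],[0.8,0,0,0,0],[0.8,0,0,0,0],[0.8,0,0,0,0],[1,0,0,-1,0],[1,0,0,-3,0],[1,0,0,-5,0],[1,0,0,-5,0],[1,0,0,-4,0],[1,-1.6,4.4,0,0],[1,-1.6,4.4,0,0],[1,-1.6,4.4,0,0]]
  ]
}}

```text
t: 7.85
ee_pos: [0.4111, 0.0987, 0.2587]
eef_rot: [3.096, 0.533, 0.002]
ft_force: [0.8, 0.3, -0.7]
grip_width: 0.0884
finger_force: 0.0
```

>>> {"method": "send_rows", "body": {
  "rows": [
    [[1,-1.6,4.4,0,0],[1,-1.6,4.4,0,0],[1,-1.6,4.4,0,0],[1,-1.6,4.4,0,0],[1,-1.6,4.4,0,0],[1,-1.6,4.4,0,0],[1,-1.6,4.4,0,0],[1,0,0,0,0],[1,0,0,0,0]]
  ]
}}

```text
t: 8.75
ee_pos: [0.4084, -0.2282, 0.258]
eef_rot: [-3.096, -0.528, 0.0]
ft_force: [0.2, 0.9, -0.2]
grip_width: 0.0881
finger_force: 0.0
```

```bash
cat >> h.py <<'E'
def disc(x,y,z,dia,f=None):
    s,p,d=snap('wrist',f); P=cloud(cam('wrist',s),d)
    t=P[(np.abs(P[...,2]-z)<.005)&(np.hypot(P[...,0]-x,P[...,1]-y)<dia/2+.012)]
    (a,b),r=cv2.minEnclosingCircle((t[:,:2]*1000).astype(np.float32)); print('disc',round(a,1),round(b,1),'d',round(2*r,1),len(t),'z',np.median(t[:,2]).round(4))
E
python3 -c "
from h import *
disc(.408,-.226,.072,.048,'w3.png')
go(.408,-.226,.113)
s,p,d=snap('wrist');P=cloud(cam('wrist',s),d)
m=((P[...,2]>.02)&(P[...,2]<.04)&(P[...,1]<-.26)&(P[...,1]>-.4)&(P[...,0]>.3)&(P[...,0]<.48))
t=P[m];print('decoy',len(t),t[:,:2].min(0),t[:,:2].max(0))
"
```

```text
disc 406.4 -226.6 d 49.3 1947 z 0.0721
shift cm [-1.00e-02 -1.20e-01  1.45e+01] rows 2.9 at [ 0.4085 -0.2272  0.258 ] w 0.0879 t 8.8
decoy 1720 [ 0.35105148 -0.37051912] [ 0.41207893 -0.30915425]
```

Stack A is intact, with green's top at (0.406,-0.227) and z 0.072. I'll grasp green.

>>> {"method": "send_rows", "body": {
  "rows": [
    [[1,-0.2,-0.1,4,0],[1,0,0,4,0],[1,0,0,4,0],[1,0,0,1.7,0],[1,0,0,0.8,0],[0.3,0,0,0,0],[0.3,0,0,0,0],[0.3,0,0,0,0],[0.3,0,0,0,0],[0.3,0,0,0,0],[0.3,0,0,0,0],[0.3,0,0,0,0]]
  ],
  "squeeze": 40
}}

```text
t: 10.05
ee_pos: [0.4067, -0.2276, 0.1132]
eef_rot: [3.096, 0.531, 0.001]
ft_force: [0.4, 1.2, 5.6]
grip_width: 0.047
finger_force: 40.0
```

```bash
python3 -c "
from h import *
go(.649,-.153,.25);print(get_state()['finger_force'])"
```

```text
shift cm [ 25.34   1.05 -13.67] rows 5.8 at [ 0.4067 -0.2276  0.1132] w 0.047 t 10.05
39.999969732016325
```

>>> {"method": "send_rows", "body": {
  "rows": [
    [[0.3,0,0,-0.7,0],[0.3,0,0,-3,0],[0.3,0,0,-5,0],[0.3,0,0,-5,0],[0.3,3.8,0.2,0,0],[0.3,4.5,0.2,0,0],[0.3,4.5,0.2,0,0],[0.3,4,0.2,0,0],[0.3,2.5,0.2,0,0],[0.3,0,0,0,0],[0.3,0,0,0,0],[0.3,0,0,0,0]]
  ]
}}

```text
t: 11.25
ee_pos: [0.5909, -0.1728, 0.2495]
eef_rot: [-3.096, -0.53, 0.002]
ft_force: [-0.4, 0.5, -5.7]
grip_width: 0.047
finger_force: 40.0
```

```bash
python3 -c "
from h import *
nest(.649,-.153,'w4.png');go(.649,-.153,.078)"
```

```text
block [array([ 648.1, -148.5]), array([90.3, 90.3]), np.float64(11.4)] 7313
floor 648.2 -148.5 d 64.1 2798 z 0.0051
shift cm [ 6.15  0.06 17.18] rows 3.6 at [ 0.591  -0.1729  0.2498] w 0.0468 t 11.3
```

>>> {"method": "send_rows", "body": {
  "rows": [
    [[0.3,3.1,-0.2,0,0],[0.3,3.1,-0.2,0,0],[0.3,0,0,4,0],[0.3,0,0,4,0],[0.3,0,0,4,0],[0.3,0,0,2.5,0],[0.3,0,0,1.3,0],[0.3,0,0,0.7,0],[0.3,0,0,0.4,0],[0.3,0,0,0.1,0],[0.3,0,0,0,0],[0.3,0,0,0,0]]
  ]
}}

```text
t: 12.5
ee_pos: [0.6493, -0.1483, 0.0807]
eef_rot: [3.095, 0.531, 0.002]
ft_force: [0.6, -0.6, -5.6]
grip_width: 0.047
finger_force: 40.0
```

```bash
python3 -c "
from h import *
go(.6482,-.1485,.0782);print(get_state()['ft_force'])"
```

```text
shift cm [-0.11 -0.01  0.25] rows 0.1 at [ 0.6493 -0.1483  0.0807] w 0.047 t 12.5
[ 0.59599561 -0.61115472 -5.61832981]
```

>>> {"method": "send_rows", "body": {
  "rows": [
    [[0.3,0,0,0.1,0],[0.3,0,0,0.1,0],[0.3,0,0,0.06,0],[0.3,0,0,0.04,0],[0.3,0,0,0,0],[0.3,0,0,0,0]]
  ]
}}

```text
t: 13.1
ee_pos: [0.6491, -0.1482, 0.0782]
eef_rot: [3.096, 0.531, 0.001]
ft_force: [-3.1, 1.4, 6.9]
grip_width: 0.0472
finger_force: 40.0
```

```bash
python3 -c "
from h import *
go(.4075,-.2255,.23);print(get_state()['ft_force'])"
```

```text
shift cm [-25.34  -0.75 -15.2 ] rows 5.9 at [ 0.6491 -0.1482  0.0782] w 0.0472 t 13.1
[-3.05054173  1.43211569  6.88970997]
```

>>> {"method": "send_rows", "body": {
  "rows": [
    [[0.85,0,0,0,0],[0.85,0,0,0,0],[0.85,0,0,0,0],[0.85,0,0,0,0],[1,0,0,-1,0],[1,0,0,-4,0],[1,0,0,-5,0],[1,0,0,-5,0],[1,-4.2,-0.1,0,0],[1,-4.2,-0.1,0,0],[1,-4.2,-0.1,0,0],[1,-4.2,-0.1,0,0]]
  ]
}}

```text
t: 14.3
ee_pos: [0.4877, -0.2005, 0.2276]
eef_rot: [3.095, 0.532, 0.001]
ft_force: [-0.2, -1.1, -0.3]
grip_width: 0.0883
finger_force: 0.0
```

>>> {"method": "send_rows", "body": {
  "rows": [
    [[1,-4.2,-0.2,0,0],[1,-4.2,-0.1,0,0],[1,0,0,0,0],[1,0,0,0,0]]
  ]
}}

```text
t: 14.7
ee_pos: [0.409, -0.2259, 0.2277]
eef_rot: [3.096, 0.529, 0.002]
ft_force: [0.6, 0.1, -0.3]
grip_width: 0.0875
finger_force: 0.0
```

```bash
python3 -c "
from h import *
disc(.4075,-.2255,.04,.06)
go(.4075,-.2255,.081)
"
```

```text
disc 407.6 -225.0 d 61.3 2972 z 0.0402
shift cm [-0.2  -0.11 14.65] rows 2.9 at [ 0.4096 -0.2257  0.2275] w 0.0881 t 14.75
```

Blue's top is at (0.4076,-0.225), z 0.040. Its plate top is at 0.008, so the TCP goes to 0.081.

>>> {"method": "send_rows", "body": {
  "rows": [
    [[1,-0.2,-0.1,4,0],[1,0,0,4,0],[1,0,0,4,0],[1,0,0,1.8,0],[1,0,0,0.85,0],[1,0,0,0,0],[0.4,0,0,0,0],[0.4,0,0,0,0],[0.4,0,0,0,0],[0.4,0,0,0,0],[0.4,0,0,0,0],[0.4,0,0,0,0]]
  ],
  "squeeze": 50
}}

```text
t: 15.95
ee_pos: [0.4071, -0.2256, 0.0809]
eef_rot: [3.095, 0.531, 0.002]
ft_force: [-0.2, -0.4, 6.4]
grip_width: 0.0589
finger_force: 50.0
```

```bash
python3 -c "
from h import *
go(.632,.139,.25);print(get_state()['finger_force'])"
```

```text
shift cm [ 33.36 -26.85 -16.93] rows 9.2 at [ 0.4071 -0.2256  0.0809] w 0.0589 t 15.95
49.99948941171169
```

>>> {"method": "send_rows", "body": {
  "rows": [
    [[0.4,0,0,-0.7,0],[0.4,0,0,-3,0],[0.4,0,0,-4.5,0],[0.4,0,0,-4.5,0],[0.4,0,0,-4,0],[0.4,2,-1.95,0,0],[0.4,3.4,-3.3,0,0],[0.4,3.4,-3.3,0,0],[0.4,3.4,-3.3,0,0],[0.4,3.4,-3.3,0,0],[0.4,3.4,-3.3,0,0],[0.4,3.4,-3.3,0,0]]
  ]
}}

```text
t: 17.15
ee_pos: [0.5453, 0.0566, 0.2466]
eef_rot: [-3.096, -0.531, 0.004]
ft_force: [0.4, -1.3, -6.7]
grip_width: 0.0593
finger_force: 50.0
```

>>> {"method": "send_rows", "body": {
  "rows": [
    [[0.4,3,-3,0,0],[0.4,2,-2,0,0],[0.4,0,0,0,0],[0.4,0,0,0,0],[0.4,0,0,0,0]]
  ]
}}

```text
t: 17.65
ee_pos: [0.5754, 0.1175, 0.2468]
eef_rot: [-3.097, -0.53, 0.003]
ft_force: [0.4, -0.4, -7.1]
grip_width: 0.0591
finger_force: 50.0
```

```bash
python3 -c "
from h import *
nest(.632,.139,'w5.png');go(.632,.139,.078)"
```

```text
block [array([632. , 141.1]), array([90.3, 90.1]), np.float64(10.0)] 7419
floor 632.1 141.1 d 76.0 4018 z 0.0051
shift cm [ 6.06 -0.16 16.9 ] rows 3.6 at [0.5756 0.1174 0.2471] w 0.059 t 17.7
```

```bash
python3 -c "
from h import *
for n in ('scene','side'):
    s,p,d=snap(n);P=cloud(cam(n),d)
    t=P[(P[...,2]>.06)&(P[...,2]<.15)&(P[...,0]>.66)&(P[...,0]<1)&(P[...,1]>-.05)&(P[...,1]<.35)]
    for y in np.arange(-.05,.35,.05):
        q=t[(t[:,1]>=y)&(t[:,1]<y+.05)]
        if len(q)>10: print(n,round(y,2),np.percentile(q[:,0],2).round(3),q[:,2].max().round(3))
"
```

```text
scene -0.05 0.786 0.15
scene 0.0 0.783 0.149
scene 0.05 0.782 0.15
scene 0.1 0.782 0.149
scene 0.15 0.784 0.147
scene 0.2 0.783 0.102
scene 0.25 0.783 0.082
scene 0.3 0.785 0.082
side -0.05 0.78 0.15
side 0.0 0.78 0.15
side 0.05 0.779 0.15
side 0.1 0.778 0.15
side 0.15 0.775 0.15
side 0.2 0.78 0.15
side 0.25 0.779 0.15
side 0.3 0.78 0.135
```

The box starts at x = 0.78, so there's room to lower blue.

>>> {"method": "send_rows", "body": {
  "rows": [
    [[0.4,3.05,-0.2,0,0],[0.4,3.05,-0.15,0,0],[0.4,0,0,4,0],[0.4,0,0,4,0],[0.4,0,0,4,0],[0.4,0,0,2.4,0],[0.4,0,0,1.2,0],[0.4,0,0,0.6,0],[0.4,0,0,0.3,0],[0.4,0,0,0.1,0],[0.4,0,0,0,0],[0.4,0,0,0,0]]
  ]
}}

```text
t: 19.0
ee_pos: [0.6327, 0.1419, 0.0822]
eef_rot: [3.096, 0.531, 0.002]
ft_force: [0.1, -0.3, -6.4]
grip_width: 0.0594
finger_force: 50.0
```

```bash
python3 -c "
from h import *
go(.632,.141,.0779);print(get_state()['ft_force'])"
```

```text
shift cm [-0.09  0.07  0.43] rows 0.1 at [0.6327 0.1419 0.0822] w 0.0594 t 19.0
[ 0.10769018 -0.33464683 -6.37553209]
```

>>> {"method": "send_rows", "body": {
  "rows": [
    [[0.4,0,0,0.2,0],[0.4,0,0,0.1,0],[0.4,0,0,0.1,0],[0.4,0,0,0.06,0],[0.4,0,0,0.03,0],[0.4,0,0,0,0],[0.4,0,0,0,0]]
  ]
}}

```text
t: 19.7
ee_pos: [0.6323, 0.1419, 0.0779]
eef_rot: [3.096, 0.531, 0.001]
ft_force: [-5.4, -0.9, 8.3]
grip_width: 0.0591
finger_force: 50.0
```

```bash
python3 -c "
from h import *
go(.4555,.0245,.25);print(get_state()['ft_force'])"
```

```text
shift cm [-20.57   5.18 -17.22] rows 5.5 at [0.6323 0.1419 0.0779] w 0.0591 t 19.7
[-5.38442772 -0.85096441  8.32863046]
```

Blue is seated, so I'll release it and go to stack B.

>>> {"method": "send_rows", "body": {
  "rows": [
    [[1,0,0,0,0],[1,0,0,0,0],[1,0,0,0,0],[1,0,0,0,0],[1,0,0,-1,0],[1,0,0,-4,0],[1,0,0,-5,0],[1,0,0,-5,0],[1,0,0,-2.2,0],[1,-4.1,1,0,0],[1,-4.1,1,0,0],[1,-4.1,1,0,0]]
  ]
}}

```text
t: 20.9
ee_pos: [0.5249, 0.0721, 0.2491]
eef_rot: [3.096, 0.532, 0.002]
ft_force: [-0.2, -1.1, 0.4]
grip_width: 0.0882
finger_force: 0.0
```

>>> {"method": "send_rows", "body": {
  "rows": [
    [[1,-4.1,1.1,0,0],[1,-4.2,1.1,0,0],[1,0,0,0,0],[1,0,0,0,0]]
  ]
}}

```text
t: 21.3
ee_pos: [0.4555, 0.0239, 0.2494]
eef_rot: [3.096, 0.529, 0.003]
ft_force: [0.9, -0.7, 0.3]
grip_width: 0.0882
finger_force: 0.0
```

```bash
python3 -c "
from h import *
disc(.4555,.0245,.072,.048,'w6.png')
go(.4555,.0245,.113)
"
```

```text
disc 455.5 24.7 d 49.2 2073 z 0.0721
shift cm [-0.08 -0.06 13.61] rows 2.7 at [0.4562 0.0242 0.2491] w 0.0881 t 21.35
```

View pics/w6.png

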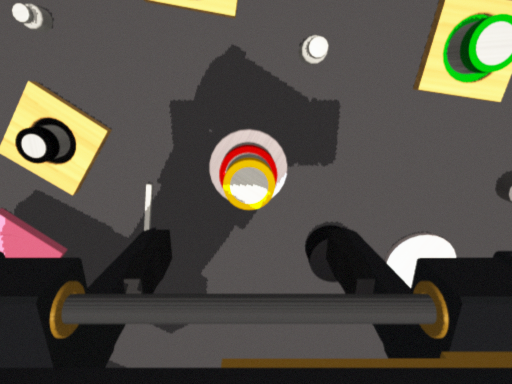

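The wrist view shows yellow on red at (248,182), with black (40,145) and green (490,45) standing in their nests. Next is yellow.

>>> {"method": "send_rows", "body": {
  "rows": [
    [[1,-0.1,-0.05,4,0],[1,0,0,4,0],[1,0,0,3,0],[1,0,0,1.8,0],[1,0,0,0.8,0],[0.3,0,0,0,0],[0.3,0,0,0,0],[0.3,0,0,0,0],[0.3,0,0,0,0],[0.3,0,0,0,0],[0.3,0,0,0,0],[0.3,0,0,0,0]]
  ],
  "squeeze": 40
}}

```text
t: 22.55
ee_pos: [0.4546, 0.0242, 0.1128]
eef_rot: [3.096, 0.531, 0.002]
ft_force: [-0.7, -1.2, 6.3]
grip_width: 0.0471
finger_force: 40.0
```

```bash
python3 -c "
from h import *
go(.510,.423,.25);print(get_state()['finger_force'])"
```

```text
shift cm [ 18.52 -35.74 -13.73] rows 8.5 at [0.4546 0.0242 0.1128] w 0.0471 t 22.55
39.9995543807745
```

>>> {"method": "send_rows", "body": {
  "rows": [
    [[0.3,0,0,-0.7,0],[0.3,0,0,-3,0],[0.3,0,0,-5,0],[0.3,0,0,-5,0],[0.3,0.8,-2.2,0,0],[0.3,1.6,-4.5,0,0],[0.3,1.6,-4.5,0,0],[0.3,1.6,-4.5,0,0],[0.3,1.6,-4.5,0,0],[0.3,1.6,-4.5,0,0],[0.3,1.6,-4.5,0,0],[0.3,1.3,-4,0,0]]
  ]
}}

```text
t: 23.75
ee_pos: [0.453, 0.3785, 0.2487]
eef_rot: [3.096, 0.532, -0.003]
ft_force: [1.0, -0.9, -4.9]
grip_width: 0.0473
finger_force: 40.0
```

>>> {"method": "send_rows", "body": {
  "rows": [
    [[0.3,0.8,-2.5,0,0],[0.3,0,0,0,0],[0.3,0,0,0,0],[0.3,0,0,0,0]]
  ]
}}

```text
t: 24.15
ee_pos: [0.4532, 0.4016, 0.2491]
eef_rot: [3.096, 0.53, -0.002]
ft_force: [0.4, 0.1, -5.6]
grip_width: 0.0474
finger_force: 40.0
```

```bash
python3 -c "
from h import *
nest(.510,.423,'w7.png');go(.510,.423,.078)"
```

```text
block [array([513.4, 421.3]), array([90.2, 90.3]), np.float64(79.7)] 7361
floor 513.4 421.3 d 64.1 2826 z 0.0051
shift cm [ 6.07 -0.15 17.12] rows 3.6 at [0.4534 0.4015 0.2493] w 0.047 t 24.2
```

>>> {"method": "send_rows", "body": {
  "rows": [
    [[0.3,3.1,0.05,0,0],[0.3,3.15,0.05,0,0],[0.3,0,0,4,0],[0.3,0,0,4,0],[0.3,0,0,4,0],[0.3,0,0,2.5,0],[0.3,0,0,1.3,0],[0.3,0,0,0.6,0],[0.3,0,0,0.4,0],[0.3,0,0,0.1,0],[0.3,0,0,0,0],[0.3,0,0,0,0]]
  ]
}}

```text
t: 25.4
ee_pos: [0.5127, 0.4227, 0.0813]
eef_rot: [-3.096, -0.531, -0.002]
ft_force: [0.3, -0.3, -4.6]
grip_width: 0.0468
finger_force: 40.0
```

```bash
python3 -c "
from h import *
go(.5134,.4213,.0778);print(get_state()['ft_force'])"
```

```text
shift cm [0.02 0.15 0.35] rows 0.1 at [0.5127 0.4227 0.0813] w 0.0468 t 25.4
[ 0.32862801 -0.32052561 -4.62209117]
```

>>> {"method": "send_rows", "body": {
  "rows": [
    [[0.3,0,0.1,0.1,0],[0.3,0,0,0.1,0],[0.3,0,0,0.1,0],[0.3,0,0,0.06,0],[0.3,0,0,0.04,0],[0.3,0,0,0,0],[0.3,0,0,0,0]]
  ]
}}

```text
t: 26.1
ee_pos: [0.5129, 0.4215, 0.0779]
eef_rot: [-3.096, -0.531, -0.001]
ft_force: [-4.3, -3.2, 7.1]
grip_width: 0.047
finger_force: 40.0
```

```bash
python3 -c "
from h import *
go(.4555,.0245,.23);print(get_state()['ft_force'])"
```

```text
shift cm [-18.63  35.52 -15.23] rows 8.6 at [0.5129 0.4215 0.0779] w 0.047 t 26.1
[-4.30120671 -3.17271976  7.09498217]
```

>>> {"method": "send_rows", "body": {
  "rows": [
    [[0.85,0,0,0,0],[0.85,0,0,0,0],[0.85,0,0,0,0],[0.85,0,0,0,0],[1,0,0,-1,0],[1,0,0,-4,0],[1,0,0,-5,0],[1,0,0,-5.0,0],[1,-2.1,4,0,0],[1,-2.1,4,0,0],[1,-2.1,4,0,0],[1,-2.1,4,0,0]]
  ]
}}

```text
t: 27.3
ee_pos: [0.4864, 0.2412, 0.2272]
eef_rot: [-3.096, -0.532, -0.002]
ft_force: [0.2, -0.0, 0.2]
grip_width: 0.0883
finger_force: 0.0
```

>>> {"method": "send_rows", "body": {
  "rows": [
    [[1,-2.1,4,0,0],[1,-2.1,4,0,0],[1,-2.1,4,0,0],[1,-2.1,4,0,0],[1,-1.8,3.5,0,0],[1,0,0,0,0],[1,0,0,0,0]]
  ]
}}

```text
t: 28.0
ee_pos: [0.4559, 0.0245, 0.227]
eef_rot: [3.097, 0.528, 0.002]
ft_force: [-0.1, 0.1, 0.7]
grip_width: 0.0882
finger_force: 0.0
```

```bash
python3 -c "
from h import *
disc(.4555,.0245,.04,.06)
go(.4555,.0245,.081)
"
```

```text
disc 456.0 25.9 d 61.3 3010 z 0.0402
shift cm [-0.07  0.06 14.58] rows 2.9 at [0.4559 0.0252 0.2268] w 0.0881 t 28.05
```

>>> {"method": "send_rows", "body": {
  "rows": [
    [[1,0,-0.05,4,0],[1,0,0,4,0],[1,0,0,4,0],[1,0,0,1.8,0],[1,0,0,0.8,0],[1,0,0,0,0],[0.4,0,0,0,0],[0.4,0,0,0,0],[0.4,0,0,0,0],[0.4,0,0,0,0],[0.4,0,0,0,0],[0.4,0,0,0,0]]
  ],
  "squeeze": 50
}}

```text
t: 29.25
ee_pos: [0.4559, 0.0252, 0.0809]
eef_rot: [3.096, 0.531, 0.002]
ft_force: [-1.3, 0.6, 7.1]
grip_width: 0.0593
finger_force: 50.0
```

```bash
python3 -c "
from h import *
go(.501,-.436,.25);print(get_state()['finger_force'])"
```

```text
shift cm [-11.1   45.   -16.89] rows 9.9 at [0.4559 0.0252 0.0809] w 0.0593 t 29.25
49.9990514293313
```

>>> {"method": "send_rows", "body": {
  "rows": [
    [[0.4,0,0,-0.7,0],[0.4,0,0,-3,0],[0.4,0,0,-4.5,0],[0.4,0,0,-4.5,0],[0.4,0,0,-4.2,0],[0.4,-0.8,2.2,0,0],[0.4,-1.7,4.5,0,0],[0.4,-1.7,4.5,0,0],[0.4,-1.7,4.5,0,0],[0.4,-1.7,4.5,0,0],[0.4,-1.7,4.5,0,0],[0.4,-1.7,4.5,0,0]]
  ]
}}

```text
t: 30.45
ee_pos: [0.4482, -0.2881, 0.2488]
eef_rot: [-3.094, -0.53, 0.002]
ft_force: [1.5, 0.2, -6.4]
grip_width: 0.0592
finger_force: 50.0
```

>>> {"method": "send_rows", "body": {
  "rows": [
    [[0.4,-1.7,4.5,0,0],[0.4,-1.7,4.5,0,0],[0.4,-1.7,4.3,0,0],[0.4,-1,2.5,0,0],[0.4,0,0,0,0],[0.4,0,0,0,0],[0.4,0,0,0,0]]
  ]
}}

```text
t: 31.15
ee_pos: [0.4444, -0.4546, 0.249]
eef_rot: [-3.094, -0.532, 0.001]
ft_force: [-0.8, -0.4, -6.8]
grip_width: 0.0589
finger_force: 50.0
```

```bash
python3 -c "
from h import *
nest(.501,-.436,'w8.png');go(.501,-.436,.078)"
```

```text
block [array([ 502.5, -430.7]), array([90.1, 90.3]), np.float64(10.6)] 7350
floor 502.5 -430.7 d 76.2 3972 z 0.0051
shift cm [ 5.94  0.15 17.13] rows 3.6 at [ 0.4446 -0.4546  0.2493] w 0.0589 t 31.2
```

>>> {"method": "send_rows", "body": {
  "rows": [
    [[0.4,3.1,-0.2,0,0],[0.4,3.15,-0.15,0,0],[0.4,0,0,4,0],[0.4,0,0,4,0],[0.4,0,0,4,0],[0.4,0,0,2.5,0],[0.4,0,0,1.3,0],[0.4,0,0,0.6,0],[0.4,0,0,0.4,0],[0.4,0,0,0,0],[0.4,0,0,0,0],[0.4,0,0,0,0]]
  ]
}}

```text
t: 32.4
ee_pos: [0.5023, -0.4321, 0.0824]
eef_rot: [3.095, 0.531, 0.001]
ft_force: [-0.8, -0.3, -6.7]
grip_width: 0.0586
finger_force: 50.0
```

```bash
python3 -c "
from h import *
go(.5025,-.4307,.0779);print(get_state()['ft_force'])"
```

```text
shift cm [ 0.06 -0.12  0.45] rows 0.1 at [ 0.5023 -0.4321  0.0824] w 0.0586 t 32.4
[-0.82976777 -0.33740622 -6.672024  ]
```

>>> {"method": "send_rows", "body": {
  "rows": [
    [[0.4,0,-0.1,0.2,0],[0.4,0,0,0.1,0],[0.4,0,0,0.1,0],[0.4,0,0,0.06,0],[0.4,0,0,0.05,0],[0.4,0,0,0,0],[0.4,0,0,0,0]]
  ]
}}

```text
t: 33.1
ee_pos: [0.5017, -0.4307, 0.078]
eef_rot: [3.096, 0.531, 0.0]
ft_force: [-5.4, 4.6, 7.9]
grip_width: 0.0591
finger_force: 50.0
```

```bash
python3 -c "
from h import *
go(.5025,-.4307,.0779);print(get_state()['ft_force'])"
```

```text
shift cm [0.07 0.02 0.01] rows 0.0 at [ 0.5017 -0.4307  0.078 ] w 0.0591 t 33.1
[-5.35179402  4.63913717  7.92392211]
```

Red is seated. I'll release it, rise and move aside for a final look.

>>> {"method": "send_rows", "body": {
  "rows": [
    [[1,0,0,0,0],[1,0,0,0,0],[1,0,0,0,0],[1,0,0,0,0],[1,0,0,-1,0],[1,0,0,-4,0],[1,0,0,-5,0],[1,0,0,-5,0],[1,-3,0,-3,0],[1,-4.5,0,0,0],[1,-4.5,0,0,0],[1,-4.5,0,0,0]]
  ]
}}

```text
t: 34.3
ee_pos: [0.3447, -0.486, 0.2573]
eef_rot: [3.095, 0.532, 0.0]
ft_force: [-0.9, -0.1, -1.0]
grip_width: 0.0881
finger_force: 0.0
```

>>> {"method": "send_rows", "body": {
  "rows": [
    [[1,-2,0,0,0],[1,0,0,0,0],[1,0,0,0,0],[1,0,0,0,0]]
  ]
}}

```text
t: 34.7
ee_pos: [0.3284, -0.4921, 0.2565]
eef_rot: [3.096, 0.533, 0.001]
ft_force: [-0.9, 0.1, -0.2]
grip_width: 0.0877
finger_force: 0.0
```

```bash
python3 - <<'E'
from h import *
N=dict(red=(.5025,-.4307,60),green=(.648,-.1485,48),blue=(.632,.141,60),black=(.413,.24,36),yellow=(.5134,.4213,48))
for n in ('scene','side'):
    s,p,d=snap(n,n+'1.png');P=cloud(cam(n),d)
    for k,(x,y,D) in N.items():
        t=P[(abs(P[...,2]-.037)<.006)&(np.hypot(P[...,0]-x,P[...,1]-y)<.05)]
        if len(t)<5: print(n,k,'none');continue
        (a,b),r=cv2.minEnclosingCircle((t[:,:2]*1000).astype(np.float32)); h=t[:,2]
        print(n,k,len(t),round(a-x*1000,1),round(b-y*1000,1),'d',round(2*r),'z',np.median(h).round(4))
    cv2.imwrite('pics/f%s.png'%n,cv2.resize(p[:,:,::-1],(800,600)))
print(s['ft_force'],s['grip_width'],s['t'])
E
```

```text
scene red 589 0.4 1.4 d 65 z 0.0361
scene green 371 2.5 0.3 d 50 z 0.0364
scene blue 368 0.8 0.9 d 64 z 0.0361
scene black 81 2.7 0.2 d 39 z 0.0359
scene yellow 136 1.7 0.4 d 52 z 0.0361
side red 126 -3.9 1.3 d 68 z 0.0363
side green 127 0.1 2.2 d 52 z 0.0365
side blue 340 0.3 1.4 d 64 z 0.037
side black 169 -1.3 0.5 d 38 z 0.0369
side yellow 449 -1.1 0.9 d 49 z 0.0372
[ 1.28653804 -0.28632566  0.04337167] 0.08833832383618138 34.75
```

View pics/fside.png

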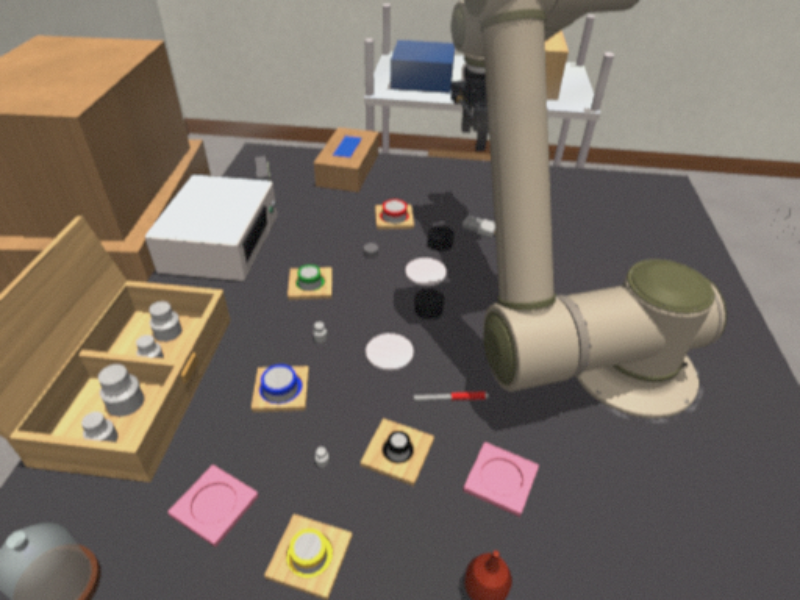

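The side view shows all five weights flat in their matching nests: red (394,210), green (309,275), blue (280,380), black (398,445) and yellow (309,548). Both plates are bare, their tops measure about 37 mm, and the gripper is clear.

```bash
python3 -c "
from bench import *
print(close_job())"
```

```text
the job is handed in; nothing more can be done
None
```

All five weights are standing flat in the nests matching their collars, released with the gripper clear of everything, and the job was handed in at about 35 s of the 134 s allowed.

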